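# Set up the goods-in stamping places

### The job

Get the stamping places on the black desk mat ready: use the wooden stick to push the ink pad that is out of reach inside the blue sleeve right out of the sleeve's far end onto the metal landing, and put the stick back in the two black clips on top of the sleeve. Lay every ink pad flat in its own yellow outline on the mat, squarely filling it, and once all the pads are down stand one date stamp upright on the centre of each pad (a stamp left over may stay where it is). Leave the stapler, the padlock and the calculator alone.

Things in the scene. Friction and masses are not known exactly. Their poses are not given: they have to be found in the camera images.
- pad_sleeve: fixed blue sleeve for ink pads on a grey plinth. Origin: on the counter under the middle of the bore; +y is the pushing direction (entrance at y = -51 mm, far end at y = +51 mm), z up. Bore 70 mm wide and 24 mm high, its floor 30 mm above the counter; outside 80 mm wide, roof top at 57 mm. The pad starts wholly inside and slides with about 1 N
- landing (a point): point on the metal landing tongue beyond the far end (sleeve y = +110 mm, 30 mm above the counter), where the centre of a pad just pushed out lies; axes as the sleeve. The tongue, level with the bore floor, is 40 mm wide, so a pad overhangs it on both sides and can be gripped by its long sides; it ends at sleeve y = +176 mm with a lip 7 mm high
- clips (a point): where the stick's centre lies when home: 24 mm towards the entrance from the sleeve's origin, 83 mm above the counter; axes as the sleeve. Two black clips on the roof (at sleeve y = -39 and +34 mm) hold it: floor 76 mm above the counter, cheeks up to 87 mm, open at the top, 21 mm apart at the bottom, wider above
- stick_mid (a point): wooden push stick, square bar 14 x 14 x 180 mm, 50 g; the point is its centre; local y runs along it towards the plain pushing end, the red end (50 mm) is at -y. It starts in the clips, along the sleeve, pushing end towards the sleeve's far end
- stick_tip (a point): centre of the push stick's plain (pushing) end face, 90 mm from its middle
- pad_0_mid (a point): ink pad, a flat dark blue closed tin 65 x 98 x 18 mm (x, y, z); the point is its centre, 9 mm above its underside; local y runs along its 98 mm length, z up. This one starts inside the sleeve, its length along the bore
- pad_1_mid (a point): ink pad, a flat dark blue closed tin 65 x 98 x 18 mm (x, y, z); the point is its centre, 9 mm above its underside; local y runs along its 98 mm length, z up. Loose on the counter; may be absent
- pad_2_mid (a point): ink pad, a flat dark blue closed tin 65 x 98 x 18 mm (x, y, z); the point is its centre, 9 mm above its underside; local y runs along its 98 mm length, z up. Loose on the counter; may be absent
- stamp_0_mid (a point): date stamp, 66 mm high: a wooden block 22 x 52 x 19 mm (local x, y, z) with a dark turned knob above it, up to 30 mm across, to be gripped at 40 to 55 mm above the underside; the point is on its axis, 33 mm above its underside, z up. The stamps are alike; any stamp may go on any pad
- stamp_1_mid (a point): date stamp, 66 mm high: a wooden block 22 x 52 x 19 mm (local x, y, z) with a dark turned knob above it, up to 30 mm across, to be gripped at 40 to 55 mm above the underside; the point is on its axis, 33 mm above its underside, z up. The stamps are alike; any stamp may go on any pad
- stamp_2_mid (a point): date stamp, 66 mm high: a wooden block 22 x 52 x 19 mm (local x, y, z) with a dark turned knob above it, up to 30 mm across, to be gripped at 40 to 55 mm above the underside; the point is on its axis, 33 mm above its underside, z up. The stamps are alike; any stamp may go on any pad
- mark_0 (a point): centre of a yellow outline 75 x 109 mm (x, y) on the fixed black desk mat, a thin sheet (under 1 mm) flat on the counter; the point is at counter height; local y runs along the outline's long side (a pad's length goes along it, either way round); the three outlines lie end to end, 112 mm apart in y
- mark_1 (a point): centre of a yellow outline 75 x 109 mm (x, y) on the fixed black desk mat, a thin sheet (under 1 mm) flat on the counter; the point is at counter height; local y runs along the outline's long side (a pad's length goes along it, either way round); the three outlines lie end to end, 112 mm apart in y
- mark_2 (a point): centre of a yellow outline 75 x 109 mm (x, y) on the fixed black desk mat, a thin sheet (under 1 mm) flat on the counter; the point is at counter height; local y runs along the outline's long side (a pad's length goes along it, either way round); the three outlines lie end to end, 112 mm apart in y
- stapler: red desk stapler, 34 x 155 x 47 mm, origin at the centre of its underside; to be left alone
- padlock: brass padlock lying down, 64 x 42 x 19 mm, origin at the centre of its underside; to be left alone
- calculator: desk calculator, 116 x 67 x 15 mm, origin at the centre of its underside; to be left alone
Not all that is in view belongs to the job. Leave any pink look-alike of the part that bears stamp_0_mid alone. Leave any purple look-alike of the part that bears stamp_1_mid alone.

How it is judged:
On the way, in this order (a step that is already met when the one before it is completed fails the run):
1. the pad in the sleeve has been pushed wholly out of the far end with the stick, whose end is still in the sleeve behind it (y of pad_0_mid in the frame of pad_sleeve above 0.098 m and y of stick_tip in the frame of pad_sleeve between 0.03 and 0.2 m and x of stick_tip in the frame of pad_sleeve between -0.035 and 0.035 m and z of stick_tip in the frame of pad_sleeve between 0.025 and 0.056 m), for 0.1 s.
2. every pad lies flat in an outline of its own on the mat, no stamp standing on any of them yet (((horizontal distance between pad_0_mid and mark_0 below 0.015 m and angle between the y axis of pad_0_mid and the y axis of mark_0, either way round below 0.25 rad) or (horizontal distance between pad_0_mid and mark_1 below 0.015 m and angle between the y axis of pad_0_mid and the y axis of mark_1, either way round below 0.25 rad) or (horizontal distance between pad_0_mid and mark_2 below 0.015 m and angle between the y axis of pad_0_mid and the y axis of mark_2, either way round below 0.25 rad)) and height (world z) of each of pad_0_mid, pad_1_mid, pad_2_mid below 0.016 m and angle between each of pad_0_mid, pad_1_mid, pad_2_mid's own z axis and vertical below 0.08 rad and ((horizontal distance between pad_1_mid and mark_0 below 0.015 m and angle between the y axis of pad_1_mid and the y axis of mark_0, either way round below 0.25 rad) or (horizontal distance between pad_1_mid and mark_1 below 0.015 m and angle between the y axis of pad_1_mid and the y axis of mark_1, either way round below 0.25 rad) or (horizontal distance between pad_1_mid and mark_2 below 0.015 m and angle between the y axis of pad_1_mid and the y axis of mark_2, either way round below 0.25 rad)) and ((horizontal distance between pad_2_mid and mark_0 below 0.015 m and angle between the y axis of pad_2_mid and the y axis of mark_0, either way round below 0.25 rad) or (horizontal distance between pad_2_mid and mark_1 below 0.015 m and angle between the y axis of pad_2_mid and the y axis of mark_1, either way round below 0.25 rad) or (horizontal distance between pad_2_mid and mark_2 below 0.015 m and angle between the y axis of pad_2_mid and the y axis of mark_2, either way round below 0.25 rad)) and height (world z) of each of stamp_0_mid, stamp_1_mid, stamp_2_mid below 0.044 m), for 0.2 s.
3. on every pad a stamp stands upright and centred (((horizontal distance between pad_0_mid and mark_0 below 0.015 m and angle between the y axis of pad_0_mid and the y axis of mark_0, either way round below 0.25 rad) or (horizontal distance between pad_0_mid and mark_1 below 0.015 m and angle between the y axis of pad_0_mid and the y axis of mark_1, either way round below 0.25 rad) or (horizontal distance between pad_0_mid and mark_2 below 0.015 m and angle between the y axis of pad_0_mid and the y axis of mark_2, either way round below 0.25 rad)) and height (world z) of each of pad_0_mid, pad_1_mid, pad_2_mid below 0.016 m and angle between each of pad_0_mid, pad_1_mid, pad_2_mid's own z axis and vertical below 0.08 rad and ((horizontal distance between stamp_0_mid and pad_0_mid below 0.012 m and z of stamp_0_mid in the frame of pad_0_mid between 0.037 and 0.047 m and angle between stamp_0_mid's own z axis and vertical below 0.1 rad and linear speed of stamp_0 below 0.02 m/s) or (horizontal distance between stamp_1_mid and pad_0_mid below 0.012 m and z of stamp_1_mid in the frame of pad_0_mid between 0.037 and 0.047 m and angle between stamp_1_mid's own z axis and vertical below 0.1 rad and linear speed of stamp_1 below 0.02 m/s) or (horizontal distance between stamp_2_mid and pad_0_mid below 0.012 m and z of stamp_2_mid in the frame of pad_0_mid between 0.037 and 0.047 m and angle between stamp_2_mid's own z axis and vertical below 0.1 rad and linear speed of stamp_2 below 0.02 m/s)) and ((horizontal distance between pad_1_mid and mark_0 below 0.015 m and angle between the y axis of pad_1_mid and the y axis of mark_0, either way round below 0.25 rad) or (horizontal distance between pad_1_mid and mark_1 below 0.015 m and angle between the y axis of pad_1_mid and the y axis of mark_1, either way round below 0.25 rad) or (horizontal distance between pad_1_mid and mark_2 below 0.015 m and angle between the y axis of pad_1_mid and the y axis of mark_2, either way round below 0.25 rad)) and ((horizontal distance between stamp_0_mid and pad_1_mid below 0.012 m and z of stamp_0_mid in the frame of pad_1_mid between 0.037 and 0.047 m and angle between stamp_0_mid's own z axis and vertical below 0.1 rad and linear speed of stamp_0 below 0.02 m/s) or (horizontal distance between stamp_1_mid and pad_1_mid below 0.012 m and z of stamp_1_mid in the frame of pad_1_mid between 0.037 and 0.047 m and angle between stamp_1_mid's own z axis and vertical below 0.1 rad and linear speed of stamp_1 below 0.02 m/s) or (horizontal distance between stamp_2_mid and pad_1_mid below 0.012 m and z of stamp_2_mid in the frame of pad_1_mid between 0.037 and 0.047 m and angle between stamp_2_mid's own z axis and vertical below 0.1 rad and linear speed of stamp_2 below 0.02 m/s)) and ((horizontal distance between pad_2_mid and mark_0 below 0.015 m and angle between the y axis of pad_2_mid and the y axis of mark_0, either way round below 0.25 rad) or (horizontal distance between pad_2_mid and mark_1 below 0.015 m and angle between the y axis of pad_2_mid and the y axis of mark_1, either way round below 0.25 rad) or (horizontal distance between pad_2_mid and mark_2 below 0.015 m and angle between the y axis of pad_2_mid and the y axis of mark_2, either way round below 0.25 rad)) and ((horizontal distance between stamp_0_mid and pad_2_mid below 0.012 m and z of stamp_0_mid in the frame of pad_2_mid between 0.037 and 0.047 m and angle between stamp_0_mid's own z axis and vertical below 0.1 rad and linear speed of stamp_0 below 0.02 m/s) or (horizontal distance between stamp_1_mid and pad_2_mid below 0.012 m and z of stamp_1_mid in the frame of pad_2_mid between 0.037 and 0.047 m and angle between stamp_1_mid's own z axis and vertical below 0.1 rad and linear speed of stamp_1 below 0.02 m/s) or (horizontal distance between stamp_2_mid and pad_2_mid below 0.012 m and z of stamp_2_mid in the frame of pad_2_mid between 0.037 and 0.047 m and angle between stamp_2_mid's own z axis and vertical below 0.1 rad and linear speed of stamp_2 below 0.02 m/s))), for 0.2 s.
At the end, for the whole second after the job is handed in: every pad lies flat in its own outline (centre within 15 mm, within 0.25 rad along it), each with a stamp standing upright on it, centred within 12 mm; the stick rests in the clips on the sleeve (within 10 mm sideways, 20 mm lengthwise of its place); all at rest (all of step 3 and x of stick_mid in the frame of pad_sleeve between -0.01 and 0.01 m and y of stick_mid in the frame of pad_sleeve between -0.044 and -0.004 m and z of stick_mid in the frame of pad_sleeve between 0.078 and 0.09 m and angle between the y axis of stick_mid and the y axis of pad_sleeve, either way round below 0.12 rad and linear speed of stick below 0.02 m/s); the robot touches nothing.
It fails at once if the stapler is disturbed (moved more than 30 mm) (distance of stapler from where it was at the start of the episode above 0.03 m).
It fails at once if the padlock is disturbed (moved more than 30 mm) (distance of padlock from where it was at the start of the episode above 0.03 m).
It fails at once if the calculator is disturbed (moved more than 30 mm) (distance of calculator from where it was at the start of the episode above 0.03 m).
Of pad_1, pad_2 only 1 to 2 are there at a start; the rules pass over those that are not, and their reading is None.
At some moment in a run one of pad_1, pad_2 may be knocked a few centimetres aside while the robot is not near it.
Once in a run the grip may slacken for a moment while it holds something.
It also fails if it takes over 210 s, if anything falls off the work surface, if the arm or the gripper's body presses on something with over 40 N, if the wrist force passes 120 N, or if a joint passes its speed limit or range.

### The arm

A 6-joint arm with a two-finger parallel gripper is mounted at the origin on a cart in front of the work surface, level with it; the furniture and walls round the work are solid. World frame = base frame: x ahead of the robot, y to its left, z up, the work surface at z = 0. Lengths are in m, angles in rad, forces in N, time in s.
With the tool pointing down it reaches from about 0.35 to 0.975 m from the base axis. Payload 4.9 kg.
Tool frame: the origin (TCP) lies at the very end of the fingers, on their centre line; the grasp point (between the pads) lies 19 mm behind it (pinch_z is the distance from the TCP to the grasp point, in m); z points along the fingers, y is the line along which they close (so a half turn about z gives the same grasp; the last joint's range is limited). The gripper opens to 85 mm and grips with 20 to 120 N. Pads are 22 mm wide; open, the fingers measure 114 mm over their backs; the gripper's body (76 mm by 85 mm) begins 54 mm behind the grasp point. The pads swing forward as they close: fully open they stand 13 mm farther back than shut.
Start: joints at [1.119, 0.053, 1.613, -0, 1.476, -0.119], TCP at [0.204, 0.591, 0.231] pointing down, gripper open.
Joint ranges: [-3.01, 3.01], [-1.01, 2.22], [0.06, 2.58], [-1.02, 4.17], [0.09, 2.62], [-3.14, 3.14]. Speed limits (rad/s): [2.57, 2.57, 3.14, 3.14, 3.14, 3.14].

### API

Orientations are given as a unit quaternion [w, x, y, z].
In Python, from plant import * gives the robot as it stands. The module is installed in compiled form; this text tells all that it offers.
- The arm moves only by the tool play_rows, never from a script. Its arguments are lists of equal length, an entry for each row: "linear": the shift along the world's x, y, z in m, a list of three; "turn": the turn about the world's z in degrees. A call has 1 to 8 rows; each row shifts and turns the commanded pose from where the row before left it; what a row does not reach is not made up. A row lasts 1/8 s, in which the tool goes at most 62.5 mm and 10.7 degrees, less where a joint would pass 70% of its speed; a pose out of reach is approached as far as the arm can. A call is refused whole if a number of a shift passes 0.0625 or a number of a turn 10.7, either way. A call with a gripper value outside its range is refused whole. "hand" is the finger opening in m, from 0 to 0.0854, set as the call begins (left out, the last holds). The fingers move at their own pace and stop on an object; the grip force is fixed at half the most. Time passes only in rows, so rows that do not move let the fingers close. It gives the time, the measured TCP pose, the force, the opening and the grip force at its end, in the units of the state.
- state(): the state, without advancing time (a new reading comes with each control period).
- grab_frame(name): name is "side" or "top"; returns the picture (480x640x3 uint8, red, green, blue); there is no depth.
- camera_info(name): a dict with "camera_matrix" (3x3 intrinsics, pixels), "distortion" ([k1, k2, p1, p2, k3] as OpenCV has them; the pictures are not rectified), "origin" and "attitude" of the camera in the world. Camera axes: x right, y down, z forward; pixel columns grow to the right and rows downward; lengths in m; the calibration is good to about 2 mm. A picture is of the moment at which its call begins. camera_info takes no time and is no camera call.
- job_done(): hands the job in; it is judged then, once.
Trained networks look in the newest picture that a camera, given by its name, has taken for a name from the list of things; names that differ only in an ending like _2 or _b are one class to them, and where a whole thing is asked for, a point or a joint stands for the part that bears it (a point fixed in the world has none). Each returns a list of dicts, best first, with "p" (0 to 1); they miss things now and then, are a little off and sometimes report something else, mostly with a low value. They report only what shows in the picture. A call takes as long as a camera call. They do not tell look-alikes from the thing itself.
- trace(camera, thing): "region" (480x640 bool, what is visible of it) and "location" ([column, row] in pixels, amid what is visible of it).
The state is a dict: "time": time; "joint_pos": joint angles; "joint_vel": joint speeds; "joint_efforts": joint torques, N m; "tool_pos": TCP position; "tool_rot": TCP orientation; "contact_force": force on the tool from outside, world axes, zero at the start; "ft_torque": the same for the moment, N m; "gripper_width": opening from 0.0 (shut) to 1.0 (fully open); "grasp_force": force on a finger pad.
Only numpy, scipy, OpenCV 4.12 (cv2) and the standard library are available. Lean on these libraries where they do the work, as an engineer would, in place of code of your own. Each camera call takes 0.05 s, during which the arm holds its last target. There are 200 camera calls.

## Working session

There is one attempt and no reset: what is moved stays moved. The work goes in short steps, Python scripts to look and compute and a tool call to move; the robot and the scene stay as the last step left them, time stands still between calls to the robot, and variables do not carry over. Pictures are saved under pics/ and viewed, at most 14 in all, crops included, and the job is handed in when it is done.

Besides the shell and the picture viewer there is one more tool, called after ">>>" as a command line: name --pt "numbers of a row" for each row, then --argument value for the rest. play_rows: Moves the arm, as the interface text tells. Its arguments: {"type":"object","properties":{"linear":{"type":"array","items":{"type":"array","items":{"type":"number"}}},"turn":{"type":"array","items":{"type":"number"}},"hand":{"type":"number"}},"required":["linear","turn"]}

```bash
mkdir -p pics
cat > h.py <<'E'
from plant import *
import numpy as np, cv2
from scipy.spatial.transform import Rotation as R
def cam(n):
    c=camera_info(n); K=np.array(c["camera_matrix"],float); D=np.array(c["distortion"],float)
    a=np.array(c["attitude"],float)
    M=a if a.shape==(3,3) else R.from_quat(a[[1,2,3,0]]).as_matrix()
    return K,D,np.array(c["origin"],float),M
def ray(n,uv):
    K,D,o,M=cam(n)
    p=cv2.undistortPoints(np.array(uv,float).reshape(-1,1,2),K,D).reshape(-1,2)
    return o,(M@np.c_[p,np.ones(len(p))].T).T
def at_z(n,uv,z):
    o,d=ray(n,uv); return o+d*((z-o[2])/d[:,2])[:,None]
def proj(n,P):
    K,D,o,M=cam(n); Rc=M.T
    return cv2.projectPoints(np.array(P,float).reshape(-1,1,3),cv2.Rodrigues(Rc)[0],-Rc@o,K,D)[0].reshape(-1,2)
def save(n,f,crop=None,s=1):
    im=grab_frame(n); 
    o=im
    if crop: x,y,w,h=crop; o=im[y:y+h,x:x+w]
    if s!=1:o=cv2.resize(o,None,fx=s,fy=s,interpolation=cv2.INTER_CUBIC)
    cv2.imwrite("pics/"+f,cv2.cvtColor(o,cv2.COLOR_RGB2BGR)); return im
E
python3 - <<'E'
from h import *
for n in("top","side"):
    save(n,n+"0.png"); c=camera_info(n);print(n,c["origin"],c["attitude"],c["camera_matrix"])
s=state();print(s)
E
```

```text
top [ 0.31522427 -0.04761372  1.09670477] [-0.06763438  0.7109538  -0.6964173   0.07052112] [[439.55250048   0.         324.92147382]
 [  0.         439.55250048 238.47810647]
 [  0.           0.           1.        ]]
side [-0.26389413 -0.69595718  0.62621436] [-0.46241725  0.77702646 -0.36885031  0.21528962] [[465.69677294   0.         311.51436643]
 [  0.         465.69677294 240.4402341 ]
 [  0.           0.           1.        ]]
{'time': 0.1, 'joint_pos': array([ 1.11900857e+00,  5.33070308e-02,  1.61414354e+00,  2.63218316e-05,
        1.47600835e+00, -1.18977589e-01]), 'joint_vel': array([ 0.00058681, -0.00091875, -0.00393631,  0.00135816,  0.00142001,
        0.00053835]), 'joint_efforts': array([-4.65922494e-04, -3.94903672e+01, -3.71362531e+01, -1.97925901e-04,
        3.92313232e-03,  3.88070146e-05]), 'tool_pos': array([0.20392115, 0.59020533, 0.23018378]), 'tool_rot': array([-2.75270953e-04,  1.65639338e-01,  9.86185955e-01, -8.91704003e-04]), 'contact_force': array([0.76531871, 0.25760048, 0.14514314]), 'ft_torque': array([-0.0306842 ,  0.01685953, -0.02418211]), 'grasp_force': 0.0, 'gripper_width': 0.9980503436496938}
```

View pics/top0.png

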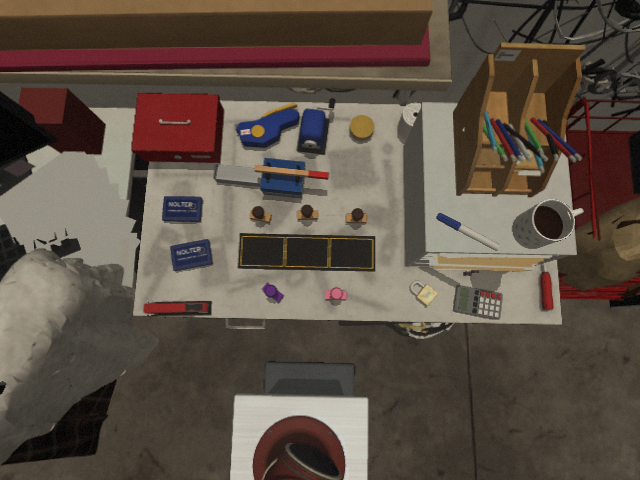

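View pics/side0.png

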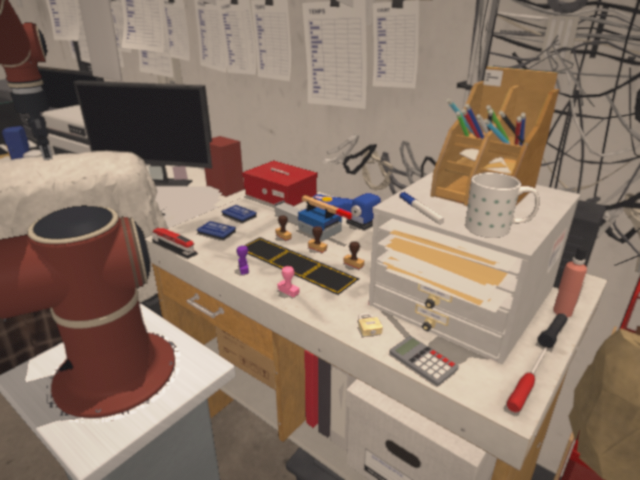

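Top view: the sleeve is at (283,178), with the tongue going left to (215,175), so pushing is to the left (+y). The stick runs from (255,170) to its red end at (328,177). Loose pads are at (183,209) and (191,255), and the mat is at (307,252). Candidate stamps are wooden (260,214), (308,213), (355,216), purple look-alike (273,292) and pink look-alike (336,295); I choose the three wooden ones. Blue things that could be taken for the sleeve or pads: the tape gun (268,128) and the hole punch (313,130).

Run:
```python
from h import *
im=save("top","crop1.png",(130,80,270,200),2.96)
np.save("top.npy",im)
P=np.array
def rect(m,z):
    ys,xs=np.nonzero(m); q=at_z("top",np.c_[xs,ys],z)[:,:2].astype(np.float32)
    (c,s,a)=cv2.minAreaRect(q*1000); b=cv2.boxPoints((c,s,a))
    e=[b[1]-b[0],b[2]-b[1]]; l=max(e,key=np.linalg.norm)
    return np.round(c,1),np.round(s,1),round(np.degrees(np.arctan2(l[1],l[0]))%180,1),np.round(q.mean(0)*1000,1)
regs={}
for t,z in [("pad_1_mid",.018),("stamp_0_mid",.045),("pad_sleeve",.057),("stick_mid",.09),("stapler",.047),("padlock",.019),("calculator",.015),("mark_0",0)]:
    try: r=trace("top",t)
    except Exception as e: print(t,e); continue
    for i,d in enumerate(r[:6]):
        if d["region"].sum()<8: continue
        print(t,round(d["p"],2),np.round(d["location"]),d["region"].sum(),*rect(d["region"],z))
        regs[f"{t}{i}"]=d["region"]
np.savez("regs.npz",**regs)
# yellow mask
hsv=cv2.cvtColor(im,cv2.COLOR_RGB2HSV)
m=cv2.inRange(hsv,(18,60,60),(35,255,255)); m[:232]=0;m[272:]=0;m[:,:236]=0;m[:,380:]=0
print("mat",m.astype(bool).sum(),*rect(m,0))
```

```text
pad_1_mid 0.73 [185. 208.] 1032 [598.8 313.5] [105.9  68.4] 87.7 [598.9 314.1]
stamp_0_mid 0.58 [334. 297.] 234 [392.  -77.7] [28.5 50. ] 91.2 [389.7 -77. ]
stamp_0_mid 0.48 [357. 218.] 221 [ 584.4 -124. ] [35.6 47. ] 91.2 [ 580.6 -125.5]
pad_sleeve 0.65 [269. 178.] 2091 [677.  117.8] [222.8  96.8] 86.2 [671.9 103.8]
stick_mid 0.71 [295. 170.] 514 [677.6  36.5] [178.5  19.3] 84.6 [676.8  33.9]
stapler 0.7 [176. 307.] 916 [348.1 295. ] [ 32.7 158.9] 92.9 [348.2 293.1]
padlock 0.75 [426. 292.] 321 [ 401.3 -288.9] [62.6 42.2] 55.4 [ 398.3 -293.5]
padlock 0.21 [305. 253.] 4763 [494.7  -3.6] [ 90.8 338.8] 90.5 [494.1  -3.9]
padlock 0.2 [271. 172.] 2156 [693.1 123.6] [235.6 101.5] 84.2 [686.  108.2]
calculator 0.8 [477. 302.] 1281 [ 378.7 -427.3] [116.5  66.5] 80.4 [ 378.6 -427.5]
calculator 0.43 [426. 294.] 372 [ 402.5 -290. ] [65.1 44.9] 50.4 [ 399.  -293.5]
mark_0 0.75 [305. 250.] 4918 [497.3  -2.6] [ 94.8 349.2] 90.2 [496.7  -3.9]
mat 746 [497.5  -4.2] [336.2  78. ] 89.9 [496.8  -8.9]
```

View pics/crop1.png

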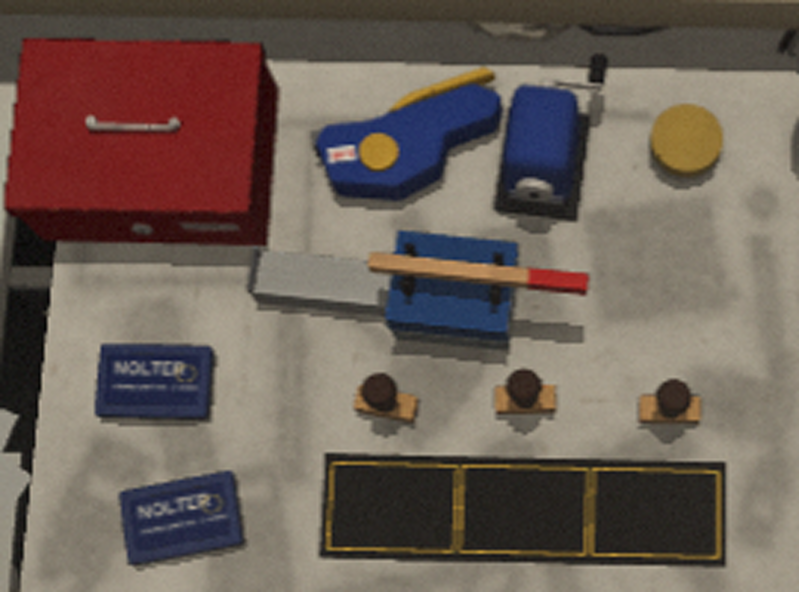

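The crop confirms the three wooden-block stamps with dark knobs (crop (380,395), (523,390), (672,400)), the two loose pads, and the stick lying in the clips with its red end to the right. Next I fit the shapes precisely.

```bash
cat >> h.py <<'E'
from scipy.optimize import minimize
def boxpts(x,y,a,sx,sy,z0,z1):
    c,s=np.cos(a),np.sin(a); q=[]
    for u in(-sx/2,sx/2):
        for v in(-sy/2,sy/2):
            for z in(z0,z1): q.append((x+c*u-s*v,y+s*u+c*v,z))
    return np.array(q)
def hullmask(uv,S=4):
    m=np.zeros((480*S,640*S),np.uint8); cv2.fillConvexPoly(m,cv2.convexHull(np.round((uv+.5)*S).astype(np.int32)),1); return m
def fitbox(mask,x,y,a,sx,sy,z0,z1,cam_="top",free_z0=False):
    """a: angle of box local x from world x; returns x,y,a(,z0),1-IoU"""
    ys,xs=np.nonzero(mask); uv=np.r_[np.c_[xs-.5,ys-.5],np.c_[xs+.5,ys-.5],np.c_[xs-.5,ys+.5],np.c_[xs+.5,ys+.5]]
    T=hullmask(uv)
    x0,y0,x1,y1=[int(v) for v in(xs.min()*4-80,ys.min()*4-80,xs.max()*4+80,ys.max()*4+80)]
    T=T[max(y0,0):y1,max(x0,0):x1]
    def f(p):
        M=hullmask(proj(cam_,boxpts(p[0]/1e3,p[1]/1e3,p[2]/100,sx,sy,p[3]/1e3 if free_z0 else z0,z1)))[max(y0,0):y1,max(x0,0):x1]
        return 1-(M&T).sum()/max((M|T).sum(),1)
    p0=[x*1e3,y*1e3,a*100]+([z0*1e3] if free_z0 else [])
    d=np.eye(len(p0))*8
    r=minimize(f,p0,method="Nelder-Mead",options=dict(initial_simplex=np.array([p0]+[np.array(p0)+e for e in d]),maxiter=150,xatol=.1,fatol=1e-4))
    return np.round(r.x/np.array([1e3,1e3,100,1e3][:len(p0)]),4),round(r.fun,3)
def blob(m,near):
    n,l,st,c=cv2.connectedComponentsWithStats(m.astype(np.uint8)); i=1+np.argmin(np.linalg.norm(c[1:]-near,axis=1)+1e3*(st[1:,4]<15)); return l==i
E
python3 - <<'E'
from h import *
im=np.load("top.npy"); rg=np.load("regs.npz")
hsv=cv2.cvtColor(im,cv2.COLOR_RGB2HSV)
blue=cv2.inRange(hsv,(100,90,25),(130,255,255))
blue=cv2.morphologyEx(blue,cv2.MORPH_CLOSE,np.ones((3,3)))
for n,uv,g in(("padA",(183,209),(.6,.313,0)),("padB",(191,255),(.49,.29,0.1))):
    print(n,fitbox(blob(blue,uv),*g,.065,.098,0,.018))
sl=blue.copy(); sl[:158]=0; sl[200:]=0; sl[:,:258]=0; sl[:,310:]=0
print("sleeve",fitbox(sl,.68,.06,-.09,.08,.102,.025,.057,free_z0=True))
print("stick",fitbox(rg["stick_mid0"],.677,.036,-.09,.014,.18,.076,.09))
dk=((im.max(2)<75)).astype(np.uint8)
for uv in((258,212),(307,211),(357,215)):
    b=blob(dk[200:228],np.array(uv)-[0,200]); ys,xs=np.nonzero(b); p=[(xs.mean(),ys.mean()+200)]
    print("knob",b.sum(),np.round(p,1),np.round(at_z("top",p,.055),3))
print("box corner",at_z("top",[(221,162),(405,265),(216,185),(216,167)],0).round(3),at_z("top",[(216,167),(216,182)],.03).round(3))
E
```

```text
padA (array([ 0.601 ,  0.3188, -0.0616]), np.float64(0.157))
padB (array([0.4834, 0.2835, 0.1482]), np.float64(0.136))
sleeve (array([ 0.6819,  0.0605, -0.0904,  0.0312]), np.float64(0.025))
stick (array([ 0.6792,  0.0358, -0.0959]), np.float64(0.099))
knob 142 [[258.4 213.4]] [[0.581 0.114 0.055]]
knob 119 [[306.7 210.8]] [[ 0.59  -0.004  0.055]]
knob 138 [[356.9 215.4]] [[ 0.581 -0.127  0.055]]
box corner [[ 0.732  0.228  0.   ]
 [ 0.469 -0.253  0.   ]
 [ 0.669  0.237  0.   ]
 [ 0.718  0.24   0.   ]] [[0.707 0.232 0.03 ]
 [0.667 0.23  0.03 ]]
```

>>> play_rows --pt "0.029 -0.038 0.0" --pt "0.029 -0.038 0.0" --pt "0.029 -0.038 0.0" --pt "0.029 -0.038 0.0" --pt "0.029 -0.038 0.0" --pt "0.029 -0.038 0.0" --pt "0.029 -0.038 0.0" --pt "0.029 -0.038 0.0" --turn '[-4.75,-4.75,-4.75,-4.75,-4.75,-4.75,-4.75,-4.75]' --hand 0.05

```text
time: 1.55
tool_pos: [0.437, 0.2854, 0.2316]
tool_rot: [0.0, 0.479, 0.878, 0.0]
contact_force: [1.0, 0.3, 0.4]
gripper_width: 0.586
grasp_force: 0.0
```

>>> play_rows --pt "0.029 -0.038 -0.01" --pt "0.029 -0.038 -0.01" --pt "0.029 -0.038 -0.01" --pt "0.029 -0.038 -0.01" --pt "0.029 -0.038 -0.01" --pt "0.029 -0.038 -0.01" --pt "0.029 -0.038 -0.01" --pt "0.03 -0.038 -0.01" --turn '[-4.75,-4.75,-4.75,-4.75,-4.75,-4.75,-4.75,-4.75]'

```text
time: 2.55
tool_pos: [0.6701, -0.0187, 0.1511]
tool_rot: [0.0, 0.739, 0.674, 0.0]
contact_force: [1.4, 0.6, 0.3]
gripper_width: 0.587
grasp_force: 0.0
```

>>> play_rows --pt "0.005 0.0 -0.03" --pt "0 0 -0.03" --pt "0 0 -0.017" --pt "0 0 -0.01" --pt "0 0 0" --turn '[0,0,0,0,0]'

```text
time: 3.18
tool_pos: [0.674, -0.0171, 0.0641]
tool_rot: [-0.0, 0.738, 0.675, -0.0]
contact_force: [0.0, 1.3, -0.5]
gripper_width: 0.584
grasp_force: 0.0
```

>>> play_rows --pt "0 0 0" --pt "0 0 0" --pt "0 0 0" --pt "0 0 0" --pt "0 0 0" --pt "0 0 0" --turn '[0,0,0,0,0,0]' --hand 0

```text
time: 3.92
tool_pos: [0.675, -0.0174, 0.0656]
tool_rot: [0.001, 0.738, 0.675, 0.001]
contact_force: [-0.2, 0.6, 6.1]
gripper_width: 0.148
grasp_force: 61.6
```

>>> play_rows --pt "0 0 0.015" --pt "0 0 0.015" --pt "-0.003 -0.033 0.0" --pt "-0.003 -0.033 0.0" --pt "-0.003 -0.033 0.0" --pt "-0.003 -0.033 0.0" --pt "0 0 0" --pt "0 0 0" --turn '[0,0,0,0,0,0,0,0]'

```text
time: 4.92
tool_pos: [0.6622, -0.149, 0.0947]
tool_rot: [-0.0, 0.738, 0.675, 0.0]
contact_force: [-0.1, -0.6, -1.3]
gripper_width: 0.149
grasp_force: 60.8
```

Run:
```python
from h import *
im=save("top","t2.png",(200,130,220,160),3)
r=trace("top","stick_mid")
for d in r[:2]: print(d["p"],d["location"],fitbox(d["region"],.668,-.095,-.09,.014,.18,.106,.12))
s=state();print(s["tool_pos"],s["gripper_width"],s["joint_pos"])
```

```text
0.58 [322.1, 172.2] (array([ 0.6672, -0.0953, -0.0753]), np.float64(0.5))
[ 0.66227961 -0.14834225  0.09451283] 0.15072966756359504 [-3.30000270e-01  2.87330680e-01  1.58570885e+00  2.59421813e-04
  1.26852724e+00 -2.42637290e-01]
```

View pics/t2.png

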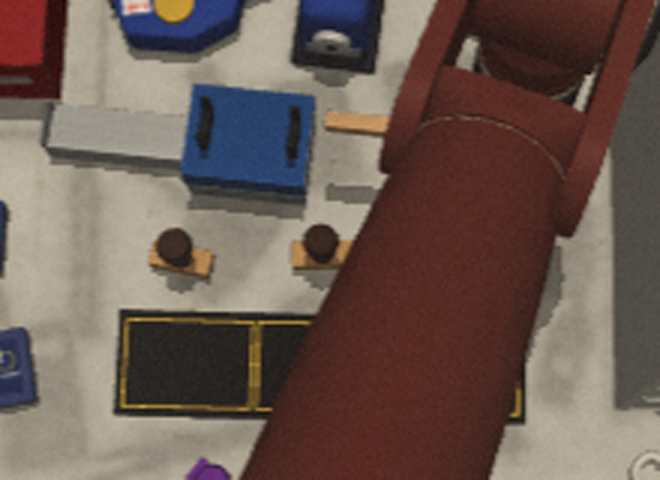

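>>> play_rows --pt "0 0 -0.025" --pt "0 0 -0.025" --pt "0 0 -0.02" --pt "0 0 0" --pt "0.0014 0.016 0" --pt "0.0014 0.016 0" --pt "0.0014 0.016 0" --pt "0.0014 0.016 0" --turn '[0,0,0,0,0,0,0,0]'

```text
time: 6.02
tool_pos: [0.6682, -0.0839, 0.025]
tool_rot: [0.0, 0.737, 0.675, 0.0]
contact_force: [-0.0, -0.9, -0.1]
gripper_width: 0.147
grasp_force: 60.8
```

>>> play_rows --pt "0.0014 0.016 0" --pt "0.0014 0.016 0" --pt "0.0014 0.016 0" --pt "0.0014 0.016 0" --pt "0 0 0" --pt "0 0 0" --turn '[0,0,0,0,0,0]'

```text
time: 6.78
tool_pos: [0.6733, -0.0214, 0.0242]
tool_rot: [0.0, 0.738, 0.675, -0.0]
contact_force: [-0.7, 0.2, -0.8]
gripper_width: 0.153
grasp_force: 60.8
```

Run:
```python
from h import *
im=save("top","t3.png",(130,130,220,160),3)
s=state();print(s["tool_pos"],s["gripper_width"],s["contact_force"])
```

```text
[ 0.67333905 -0.02166991  0.02422874] 0.15054950499774983 [ 0.07037645  0.01034424 -0.61212262]
```

View pics/t3.png

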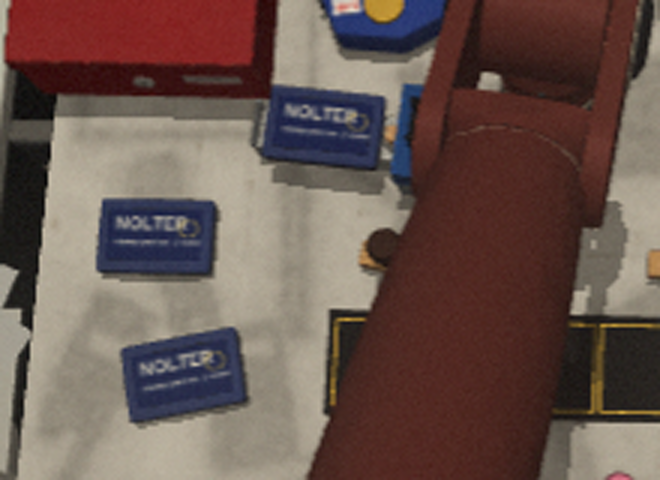

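The pad sits out on the landing (crop (322,127)), with the stick tip visible just beyond the sleeve. I'm putting the stick back.

>>> play_rows --pt "-0.003 -0.032 0" --pt "-0.003 -0.032 0" --pt "-0.003 -0.032 0" --pt "-0.003 -0.032 0" --pt "0 0 0" --pt "0 0 0.035" --pt "0 0 0.036" --pt "0 0 0" --turn '[0,0,0,0,0,0,0,0]'

```text
time: 7.82
tool_pos: [0.6641, -0.1496, 0.0998]
tool_rot: [0.003, 0.738, 0.675, 0.002]
contact_force: [0.7, -0.4, -1.4]
gripper_width: 0.149
grasp_force: 60.8
```

>>> play_rows --pt "0.0034 0.033 0" --pt "0.0034 0.033 0" --pt "0.0034 0.033 0" --pt "0.0034 0.033 0" --pt "0 0 0" --pt "0 0 0" --turn '[0,0,0,0,0,0]'

```text
time: 8.57
tool_pos: [0.6743, -0.0172, 0.0941]
tool_rot: [-0.001, 0.738, 0.675, -0.001]
contact_force: [0.5, 0.7, 0.1]
gripper_width: 0.153
grasp_force: 60.8
```

>>> play_rows --pt "0.0005 0 -0.01" --pt "0 0 -0.01" --pt "0 0 -0.008" --pt "0 0 0" --pt "0 0 0" --turn '[0,0,0,0,0]'

```text
time: 9.2
tool_pos: [0.6755, -0.0174, 0.0673]
tool_rot: [0.0, 0.738, 0.675, 0.0]
contact_force: [0.5, -0.2, -0.8]
gripper_width: 0.145
grasp_force: 63.2
```

>>> play_rows --pt "0 0 0" --pt "0 0 0" --pt "0 0 0" --pt "0 0 0.03" --pt "0 0 0.03" --pt "0 0 0.03" --turn '[0,0,0,0,0,0]' --hand 0.045

```text
time: 9.95
tool_pos: [0.6754, -0.0172, 0.1582]
tool_rot: [-0.0, 0.738, 0.675, 0.0]
contact_force: [-1.2, 0.1, -0.2]
gripper_width: 0.529
grasp_force: 0.0
```

```bash
cat >> h.py <<'E'
def pads(im,guess):
    hsv=cv2.cvtColor(im,cv2.COLOR_RGB2HSV)
    b=cv2.inRange(hsv,(105,120,50),(130,255,255)); b=cv2.morphologyEx(b,cv2.MORPH_OPEN,np.ones((3,3)))
    out=[]
    for x,y,a,z in guess:
        uv=proj("top",[(x,y,z+.018)])[0]; m=blob(b,uv)
        out.append((int(m.sum()),fitbox(m,x,y,a,.065,.098,z,z+.018)))
    return out
E
python3 - <<'E'
from h import *
im=grab_frame("top"); np.save("t4.npy",im)
for o in pads(im,[(.6,.314,-.04,0),(.488,.288,.13,0),(.692,.170,-.09,.03)]): print(o)
for d in trace("top","pad_1_mid"):
    print(d["p"],d["location"],d["region"].sum())
hsv=cv2.cvtColor(im,cv2.COLOR_RGB2HSV)
for uv in((183,209),(191,255),(183,225),(165,209),(178,218)): print(uv,hsv[uv[1],uv[0]])
E
```

```text
(66, (array([0.6148, 0.3097, 0.008 ]), np.float64(0.916)))
(28, (array([0.488, 0.288, 0.13 ]), np.float64(1.0)))
(130, (array([ 0.7013,  0.1757, -0.2503]), np.float64(0.843)))
0.73 [181.6, 209.2] 980
(183, 209) [117 119  75]
(191, 255) [114  91  84]
(183, 225) [ 18  44 157]
(165, 209) [117 101  86]
(178, 218) [112 107  86]
```

```bash
sed -i 's/b=cv2.inRange(hsv,(105,120,50),(130,255,255)); b=cv2.morphologyEx(b,cv2.MORPH_OPEN/b=((im[...,2].astype(int)-im[...,0])>18).astype(np.uint8); b=cv2.morphologyEx(cv2.morphologyEx(b,cv2.MORPH_CLOSE,np.ones((3,3))),cv2.MORPH_OPEN/' h.py
python3 - <<'E'
from h import *
im=np.load("t4.npy")
for o in pads(im,[(.6,.314,-.04,0),(.488,.288,.13,0),(.692,.170,-.09,.03)]): print(o)
E
```

```text
(860, (array([ 0.6015,  0.3171, -0.0323]), np.float64(0.141)))
(886, (array([0.5145, 0.2471, 0.2714]), np.float64(0.102)))
(812, (array([ 0.6924,  0.1749, -0.0581]), np.float64(0.16)))
```

>>> play_rows --pt "0.003 0.032 -0.005" --pt "0.003 0.032 -0.005" --pt "0.003 0.032 -0.005" --pt "0.003 0.032 -0.005" --pt "0.003 0.032 -0.01" --pt "0.002 0.027 -0.015" --pt "0 0 0" --pt "0 0 0" --turn '[0,0,0,0,0,0,0,0]' --hand 0.085

```text
time: 11.05
tool_pos: [0.6921, 0.1692, 0.1115]
tool_rot: [-0.0, 0.738, 0.675, -0.001]
contact_force: [0.4, -0.1, 0.4]
gripper_width: 0.995
grasp_force: 0.0
```

>>> play_rows --pt "0 0 -0.03" --pt "0 0 -0.03" --pt "0 0 -0.02" --pt "0 0 -0.01" --pt "0 0 -0.009" --pt "0 0 0" --turn '[0,0,0,0,0,0]'

```text
time: 11.8
tool_pos: [0.6925, 0.1696, 0.0132]
tool_rot: [-0.0, 0.738, 0.675, -0.0]
contact_force: [0.1, -0.4, 0.3]
gripper_width: 0.995
grasp_force: 0.0
```

>>> play_rows --pt "0 0 0" --pt "0 0 0" --pt "0 0 0" --pt "0 0 0" --pt "0 0 0.03" --pt "0 0 0.03" --pt "0 0 0.035" --pt "0 0 0" --turn '[0,0,0,0,0,0,0,0]' --hand 0.04

```text
time: 12.8
tool_pos: [0.6944, 0.17, 0.1118]
tool_rot: [0.002, 0.738, 0.675, 0.002]
contact_force: [0.8, 0.9, -0.9]
gripper_width: 0.747
grasp_force: 67.5
```

Run:
```python
from h import *
save("side","s5.png",(180,130,240,180),3.3)
im=grab_frame("top"); np.save("t5.npy",im)
s=state();print(s["tool_pos"],s["gripper_width"],s["contact_force"],s["grasp_force"])
```

```text
[0.69181341 0.16960906 0.1071807 ] 0.7476537561391945 [-0.29958349  0.23496618 -1.5147738 ] 67.48062372207642
```

View pics/s5.png

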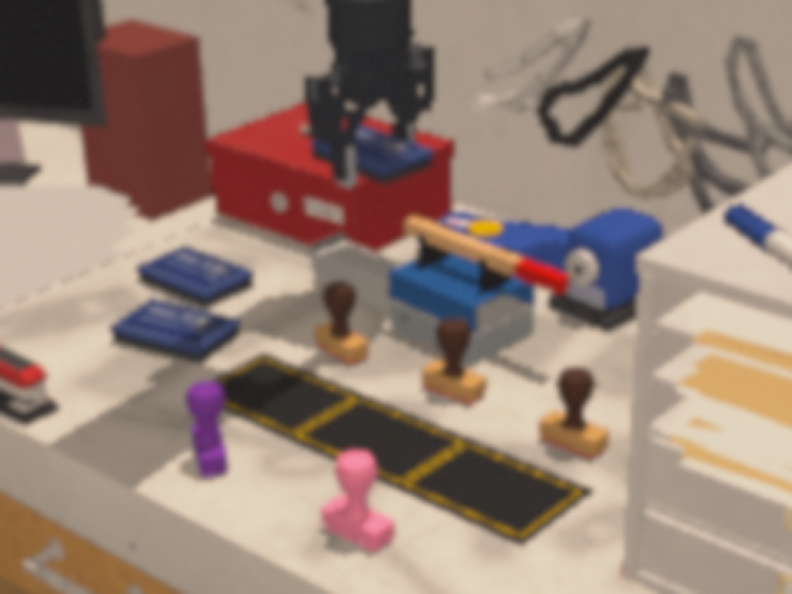

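The pad hangs level in the gripper (crop (370,150)), the stick lies in the clips again (490,250), and one loose pad has shifted towards the mat (175,328). I'm carrying this pad to the right-hand outline.

>>> play_rows --pt "-0.0244 -0.0357 0" --pt "-0.0244 -0.0357 0" --pt "-0.0244 -0.0357 0" --pt "-0.0244 -0.0357 0" --pt "-0.0244 -0.0357 0" --pt "-0.0244 -0.0357 0" --pt "-0.0244 -0.0357 0" --pt "-0.0244 -0.0357 0" --turn '[0.65,0.65,0.65,0.65,0.65,0.65,0.65,0.65]'

```text
time: 13.9
tool_pos: [0.4947, -0.1163, 0.1056]
tool_rot: [-0.002, 0.706, 0.708, -0.001]
contact_force: [-0.2, -0.1, 0.3]
gripper_width: 0.746
grasp_force: 67.4
```

>>> play_rows --pt "0 0 -0.03" --pt "0 0 -0.03" --pt "0 0 -0.03" --pt "0 0 -0.015" --pt "0 0 0" --pt "0 0 0" --turn '[0,0,0,0,0,0]'

```text
time: 14.65
tool_pos: [0.4979, -0.1161, 0.0041]
tool_rot: [0.001, 0.706, 0.708, 0.0]
contact_force: [0.1, -0.7, -0.8]
gripper_width: 0.748
grasp_force: 67.5
```

>>> play_rows --pt "0 0 -0.004" --pt "0 0 -0.003" --pt "0 0 -0.002" --pt "0 0 0" --turn '[0,0,0,0]'

```text
time: 15.15
tool_pos: [0.4973, -0.1159, -0.0057]
tool_rot: [-0.0, 0.706, 0.708, 0.0]
contact_force: [-0.7, -0.1, -1.1]
gripper_width: 0.745
grasp_force: 67.6
```

>>> play_rows --pt "0 0 -0.001" --pt "0 0 -0.001" --pt "0 0 0" --turn '[0,0,0]'

```text
time: 15.52
tool_pos: [0.4975, -0.116, -0.0059]
tool_rot: [-0.0, 0.706, 0.708, -0.0]
contact_force: [-7.5, 2.7, 12.6]
gripper_width: 0.747
grasp_force: 77.3
```

>>> play_rows --pt "0 0 -0.001" --pt "0 0 -0.001" --pt "0 0 0" --turn '[0,0,0]'

```text
time: 15.9
tool_pos: [0.4976, -0.116, -0.006]
tool_rot: [-0.001, 0.706, 0.708, -0.001]
contact_force: [-15.1, 4.5, 26.8]
gripper_width: 0.749
grasp_force: 88.0
```

>>> play_rows --pt "0 0 0.003" --pt "0 0 0" --turn '[0,0]'

```text
time: 16.15
tool_pos: [0.498, -0.1162, -0.0059]
tool_rot: [0.001, 0.706, 0.708, 0.0]
contact_force: [-0.6, 0.6, 5.3]
gripper_width: 0.746
grasp_force: 70.5
```

>>> play_rows --pt "0 0 0" --pt "0 0 0" --pt "0 0 0" --pt "0 0 0.03" --pt "0 0 0.04" --pt "0 0 0.05" --pt "0 0 0.0" --turn '[0,0,0,0,0,0,0]' --hand 0.08

```text
time: 17.02
tool_pos: [0.5006, -0.1171, 0.1184]
tool_rot: [0.004, 0.706, 0.708, 0.002]
contact_force: [0.6, 0.3, -0.4]
gripper_width: 0.935
grasp_force: 0.0
```

Run:
```python
from h import *
im=save("top","t6.png",(140,140,270,180),2.9); np.save("t6.npy",im)
for o in pads(im,[(.6,.314,-.04,0),(.51,.25,.2,0)]): print(o)
b=((im[...,2].astype(int)-im[...,0])>18)
for d in trace("top","pad_1_mid"):
    ys,xs=np.nonzero(d["region"]); q=at_z("top",np.c_[xs,ys],.016)[:,:2]*1000
    print(d["p"],d["location"],len(xs),cv2.minAreaRect(q.astype(np.float32)))
print(state()["tool_pos"])
```

```text
(856, (array([ 0.6015,  0.3171, -0.0323]), np.float64(0.143)))
(876, (array([0.5151, 0.2491, 0.1948]), np.float64(0.101)))
0.65 [294.3, 167.5] 514 ((703.5859375, 42.852012634277344), (190.55116271972656, 21.11789321899414), 85.03961944580078)
0.59 [180.5, 208.5] 982 ((600.9808349609375, 314.8400573730469), (68.42749786376953, 100.11801147460938), 0.041148070245981216)
0.49 [341.2, 249.9] 338 ((498.9922180175781, -112.022705078125), (106.7363052368164, 40.535667419433594), 69.11577606201172)
[ 0.49745834 -0.11596986  0.11358936]
```

View pics/t6.png

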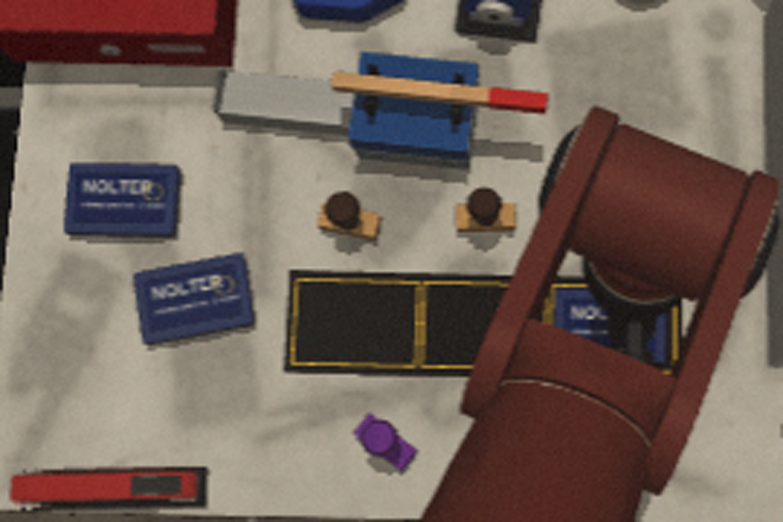

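>>> play_rows --pt "0.0025 0.0445 0" --pt "0.0025 0.0445 0" --pt "0.0025 0.0445 0" --pt "0.0025 0.0445 0" --pt "0.0025 0.0445 0" --pt "0.0025 0.0445 0" --pt "0.0025 0.0445 0" --pt "0.0025 0.0435 0" --turn '[1.35,1.35,1.35,1.35,1.35,1.35,1.35,1.35]'

```text
time: 18.12
tool_pos: [0.5157, 0.2401, 0.1107]
tool_rot: [-0.001, 0.636, 0.772, -0.002]
contact_force: [0.4, 0.5, 0.6]
gripper_width: 0.936
grasp_force: 0.0
```

>>> play_rows --pt "0 0 -0.03" --pt "0 0 -0.03" --pt "0 0 -0.03" --pt "0 0 -0.015" --pt "0 0 -0.008" --pt "0 0 0" --turn '[0,0,0,0,0,0]'

```text
time: 18.88
tool_pos: [0.5171, 0.239, -0.0]
tool_rot: [-0.0, 0.637, 0.771, -0.0]
contact_force: [0.4, 0.0, 0.0]
gripper_width: 0.938
grasp_force: 0.0
```

>>> play_rows --pt "0 0 -0.003" --pt "0 0 0" --turn '[0,0]'

```text
time: 19.12
tool_pos: [0.5178, 0.2392, -0.0019]
tool_rot: [0.0, 0.637, 0.771, 0.001]
contact_force: [-0.6, -0.9, 0.6]
gripper_width: 0.935
grasp_force: 0.0
```

>>> play_rows --pt "0 0 0" --pt "0 0 0" --pt "0 0 0" --pt "0 0 0" --pt "0 0 0.03" --pt "0 0 0.03" --pt "0 0 0.04" --pt "0 0 0" --turn '[0,0,0,0,0,0,0,0]' --hand 0.04

```text
time: 20.12
tool_pos: [0.5195, 0.2398, 0.1008]
tool_rot: [0.002, 0.637, 0.771, 0.003]
contact_force: [0.3, 0.1, -1.4]
gripper_width: 0.736
grasp_force: 66.8
```

Run:
```python
from h import *
im=save("top","t7.png",(140,140,270,180),2.9); np.save("t7.npy",im)
s=state();print(s["tool_pos"],s["gripper_width"],s["contact_force"])
for o in pads(im,[(.6,.314,-.04,0),(.497,-.116,0,0)]): print(o)
```

```text
[0.51794286 0.23930494 0.09839145] 0.7397789107782792 [ 0.07397763  0.6741002  -0.79859834]
(50, (array([ 0.6032,  0.3219, -0.0403]), np.float64(0.914)))
(860, (array([ 0.4959, -0.1129,  0.0149]), np.float64(0.108)))
```

View pics/t7.png

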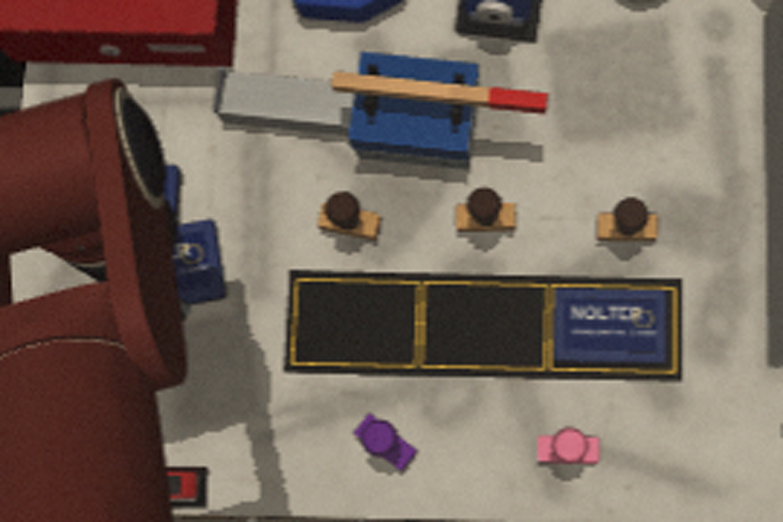

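>>> play_rows --pt "-0.0026 -0.0317 0" --pt "-0.0026 -0.0317 0" --pt "-0.0026 -0.0317 0" --pt "-0.0026 -0.0317 0" --pt "-0.0026 -0.0317 0" --pt "-0.0026 -0.0317 0" --pt "-0.0026 -0.0317 0" --pt "-0.0026 -0.0317 0" --turn '[-1.36,-1.36,-1.36,-1.36,-1.36,-1.36,-1.36,-1.36]'

```text
time: 21.18
tool_pos: [0.4946, -0.0152, 0.0947]
tool_rot: [-0.002, 0.707, 0.707, -0.001]
contact_force: [-0.8, -0.4, -0.5]
gripper_width: 0.747
grasp_force: 66.8
```

>>> play_rows --pt "0 0 -0.03" --pt "0 0 -0.03" --pt "0 0 -0.02" --pt "0 0 -0.01" --pt "0 0 -0.007" --pt "0 0 0" --pt "0 0 0" --turn '[0,0,0,0,0,0,0]'

```text
time: 22.05
tool_pos: [0.4972, -0.0146, 0.001]
tool_rot: [0.001, 0.707, 0.707, 0.0]
contact_force: [-0.0, -0.9, -0.3]
gripper_width: 0.739
grasp_force: 66.7
```

>>> play_rows --pt "0 0 -0.002" --pt "0 0 -0.001" --pt "0 0 0" --turn '[0,0,0]'

```text
time: 22.42
tool_pos: [0.497, -0.0146, -0.0016]
tool_rot: [0.0, 0.707, 0.707, 0.0]
contact_force: [-3.2, 1.1, 4.8]
gripper_width: 0.742
grasp_force: 67.4
```

>>> play_rows --pt "0 0 0" --pt "0 0 0" --pt "0 0 0" --pt "0 0 0.03" --pt "0 0 0.04" --pt "0 0 0.05" --pt "0 0 0.0" --turn '[0,0,0,0,0,0,0]' --hand 0.08

```text
time: 23.3
tool_pos: [0.4999, -0.0151, 0.1225]
tool_rot: [0.004, 0.707, 0.707, 0.003]
contact_force: [0.3, 0.2, -0.2]
gripper_width: 0.941
grasp_force: 0.0
```

Run:
```python
from h import *
im=grab_frame("top"); np.save("t8.npy",im)
print(pads(im,[(.6,.314,-.04,0)]),state()["tool_pos"])
```

```text
[(836, (array([ 0.603 ,  0.3197, -0.0533]), np.float64(0.142)))] [ 0.49811646 -0.01479563  0.11973778]
```

>>> play_rows --pt "0.013 0.0415 0" --pt "0.013 0.0415 0" --pt "0.013 0.0415 0" --pt "0.013 0.0415 0" --pt "0.013 0.0415 0" --pt "0.013 0.0415 0" --pt "0.013 0.0415 0" --pt "0.013 0.0415 0" --turn '[-0.3,-0.3,-0.3,-0.3,-0.3,-0.3,-0.3,-0.3]'

```text
time: 24.35
tool_pos: [0.5996, 0.3184, 0.1146]
tool_rot: [-0.001, 0.721, 0.692, -0.002]
contact_force: [0.4, 0.4, 0.0]
gripper_width: 0.937
grasp_force: 0.0
```

>>> play_rows --pt "0 0 -0.03" --pt "0 0 -0.03" --pt "0 0 -0.03" --pt "0 0 -0.015" --pt "0 0 -0.01" --pt "0 0 -0.005" --pt "0 0 0" --turn '[0,0,0,0,0,0,0]'

```text
time: 25.22
tool_pos: [0.6009, 0.3176, -0.0022]
tool_rot: [0.0, 0.721, 0.692, 0.0]
contact_force: [0.1, 0.1, 0.2]
gripper_width: 0.937
grasp_force: 0.0
```

>>> play_rows --pt "0 0 0" --pt "0 0 0" --pt "0 0 0" --pt "0 0 0" --pt "0 0 0.03" --pt "0 0 0.03" --pt "0 0 0.04" --pt "0 0 0" --turn '[0,0,0,0,0,0,0,0]' --hand 0.04

```text
time: 26.22
tool_pos: [0.6029, 0.3185, 0.1017]
tool_rot: [0.001, 0.721, 0.692, 0.004]
contact_force: [-0.1, -0.0, -1.0]
gripper_width: 0.748
grasp_force: 65.8
```

Run:
```python
from h import *
im=save("top","t9.png",(140,140,270,180),2.9); np.save("t9.npy",im)
s=state();print(s["tool_pos"],s["gripper_width"],s["contact_force"])
for o in pads(im,[(.497,-.002,0,0),(.497,-.116,0,0)]): print(o)
```

```text
[0.60136637 0.31785509 0.09898134] 0.7410324144243366 [-0.35861592 -0.32883534 -0.88750093]
(900, (array([ 0.4974, -0.0062, -0.0006]), np.float64(0.081)))
(853, (array([ 0.4978, -0.111 ,  0.0154]), np.float64(0.111)))
```

View pics/t9.png

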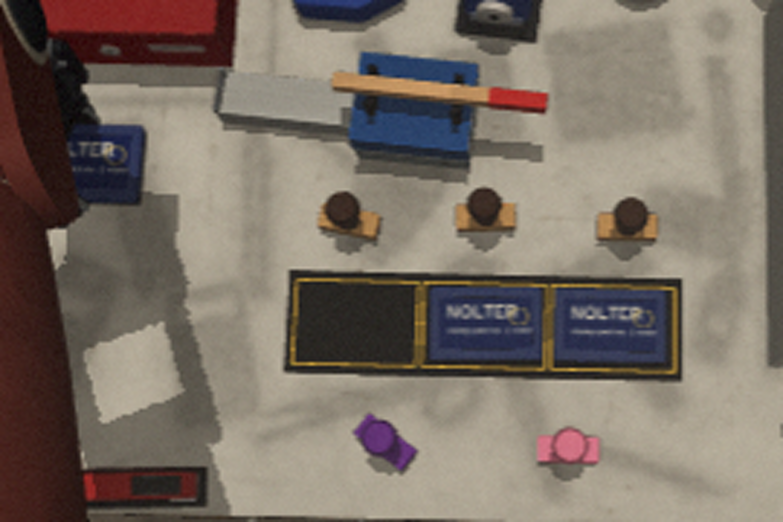

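Pads in the middle (crop (485,325)) and right (610,328) outlines lie square; the third is held. I'm placing it in the left outline.

>>> play_rows --pt "-0.013 -0.0262 0" --pt "-0.013 -0.0262 0" --pt "-0.013 -0.0262 0" --pt "-0.013 -0.0262 0" --pt "-0.013 -0.0262 0" --pt "-0.013 -0.0262 0" --pt "-0.013 -0.0262 0" --pt "-0.013 -0.0262 0" --turn '[0.3,0.3,0.3,0.3,0.3,0.3,0.3,0.3]'

```text
time: 27.28
tool_pos: [0.4943, 0.107, 0.0949]
tool_rot: [-0.001, 0.707, 0.708, -0.002]
contact_force: [-0.1, 0.1, -0.4]
gripper_width: 0.739
grasp_force: 65.6
```

>>> play_rows --pt "0 0 -0.03" --pt "0 0 -0.03" --pt "0 0 -0.02" --pt "0 0 -0.01" --pt "0 0 -0.008" --pt "0 0 -0.002" --pt "0 0 0" --pt "0 0 0" --turn '[0,0,0,0,0,0,0,0]'

```text
time: 28.28
tool_pos: [0.4966, 0.1081, -0.001]
tool_rot: [-0.0, 0.707, 0.707, -0.0]
contact_force: [-4.6, -0.4, 10.6]
gripper_width: 0.744
grasp_force: 66.5
```

>>> play_rows --pt "0 0 0" --pt "0 0 0" --pt "0 0 0" --pt "0 0 0.03" --pt "0 0 0.04" --pt "0 0 0.05" --pt "0 0 0.0" --turn '[0,0,0,0,0,0,0]' --hand 0.08

```text
time: 29.15
tool_pos: [0.5, 0.1082, 0.1226]
tool_rot: [0.003, 0.707, 0.707, 0.004]
contact_force: [0.6, 0.4, 0.3]
gripper_width: 0.938
grasp_force: 0.0
```

Run:
```python
from h import *
im=np.load("t9.npy"); hsv=cv2.cvtColor(im,cv2.COLOR_RGB2HSV)
wood=cv2.inRange(hsv,(8,90,110),(22,255,255)); dk=(im.max(2)<75).astype(np.uint8)
for (x,y) in((.581,.114),(.59,-.004),(.581,-.127)):
    u=proj("top",[(x,y,.055)])[0]; sub=np.zeros_like(dk); a,b=int(u[0]),int(u[1]); sub[b-14:b+18,a-16:a+16]=1
    ys,xs=np.nonzero(dk&sub); c,r=cv2.minEnclosingCircle(np.c_[xs,ys].astype(np.float32))
    w=np.nonzero((wood>0)&(sub>0)); q=at_z("top",np.c_[w[1],w[0]],.012)
    print("knob",at_z("top",[(xs.mean(),ys.mean())],.052).round(4)[0,:2],r,"block y",((q[:,1].min()+q[:,1].max())/2).round(4),"x",q[:,0].min().round(4),q[:,0].max().round(4))
im=grab_frame("top"); np.save("t10.npy",im)
print(pads(im,[(.497,-.004,0,0),(.497,-.116,0,0)]),state()["tool_pos"])
```

```text
knob [0.5833 0.1151] 9.61136245727539 block y 0.1163 x 0.5723 0.6002
knob [0.5962 0.0013] 17.02948570251465 block y -0.003 x 0.5818 0.6038
knob [ 0.5834 -0.127 ] 8.537016868591309 block y -0.1277 x 0.5766 0.596
[(903, (array([ 0.4987, -0.0063,  0.0433]), np.float64(0.074))), (834, (array([ 0.4959, -0.1129,  0.0149]), np.float64(0.107)))] [0.4981857  0.10802385 0.11978098]
```

>>> play_rows --pt "0.029 0.002 0" --pt "0.029 0.002 0" --pt "0.029 0.003 0" --pt "0 0 -0.03" --pt "0 0 -0.03" --pt "0 0 -0.02" --pt "0 0 -0.011" --pt "0 0 0" --turn '[0,0,0,0,0,0,0,0]' --hand 0.06

```text
time: 30.2
tool_pos: [0.5828, 0.1148, 0.0254]
tool_rot: [-0.001, 0.707, 0.707, -0.001]
contact_force: [-0.3, -0.2, 1.2]
gripper_width: 0.702
grasp_force: 0.0
```

>>> play_rows --pt "0 0 0" --pt "0 0 0" --pt "0 0 0" --pt "0 0 0" --pt "0 0 0" --pt "0 0 0" --pt "0 0 0.025" --pt "0 0 0.025" --turn '[0,0,0,0,0,0,0,0]' --hand 0

```text
time: 31.2
tool_pos: [0.5827, 0.1149, 0.0761]
tool_rot: [-0.001, 0.707, 0.707, -0.001]
contact_force: [0.8, -0.1, -0.4]
gripper_width: 0.312
grasp_force: 59.1
```

>>> play_rows --pt "-0.029 -0.002 0" --pt "-0.029 -0.002 0" --pt "-0.028 -0.003 0" --pt "0 0 0" --pt "0 0 -0.015" --pt "0 0 -0.01" --pt "0 0 -0.004" --pt "0 0 0" --turn '[0,0,0,0,0,0,0,0]'

```text
time: 32.2
tool_pos: [0.4975, 0.1078, 0.0467]
tool_rot: [-0.0, 0.707, 0.707, -0.0]
contact_force: [0.2, 0.1, -0.2]
gripper_width: 0.318
grasp_force: 59.2
```

Run:
```python
from h import *
save("side","s11.png",(200,190,180,130),4.4); s=state();print(s["tool_pos"],s["contact_force"],s["gripper_width"])
```

```text
[0.49767378 0.107889   0.04711443] [-0.62684102  0.31393932  0.44400968] 0.3125448078303623
```

View pics/s11.png

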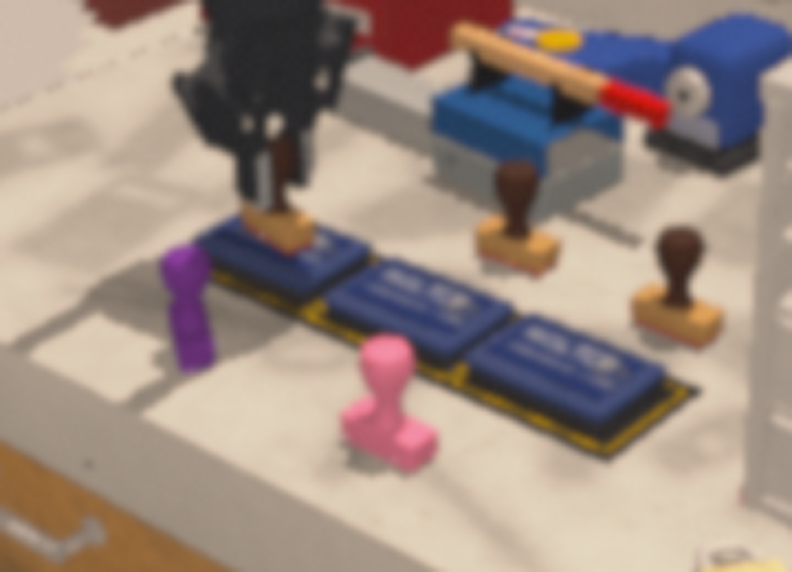

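The stamp hangs upright just above the left pad (crop (278,220)), and all the pads lie flat. I'm setting it down.

>>> play_rows --pt "0 0 -0.001" --pt "0 0 -0.001" --pt "0 0 -0.0005" --pt "0 0 0" --turn '[0,0,0,0]'

```text
time: 32.75
tool_pos: [0.4979, 0.1079, 0.0456]
tool_rot: [0.0, 0.707, 0.707, 0.0]
contact_force: [-1.4, -0.3, 5.0]
gripper_width: 0.313
grasp_force: 59.6
```

>>> play_rows --pt "0 0 0" --pt "0 0 0" --pt "0 0 0" --pt "0 0 0.02" --pt "0 0 0.03" --pt "0 0 0.03" --pt "0 0 0" --turn '[0,0,0,0,0,0,0]' --hand 0.06

```text
time: 33.62
tool_pos: [0.4995, 0.1081, 0.1276]
tool_rot: [0.002, 0.707, 0.707, 0.002]
contact_force: [-0.5, -1.0, 0.5]
gripper_width: 0.703
grasp_force: 0.0
```

>>> play_rows --pt "0.0235 -0.028 0" --pt "0.0235 -0.028 0" --pt "0.023 -0.028 0" --pt "0.023 -0.028 0" --pt "0 0 -0.03" --pt "0 0 -0.03" --pt "0 0 -0.025" --pt "0 0 -0.0125" --turn '[0,0,0,0,0,0,0,0]'

```text
time: 34.62
tool_pos: [0.5882, -0.0039, 0.0238]
tool_rot: [-0.002, 0.707, 0.707, -0.002]
contact_force: [0.5, -0.5, -0.6]
gripper_width: 0.703
grasp_force: 0.0
```

>>> play_rows --pt "0 0 0" --pt "0 0 0" --pt "0 0 0" --pt "0 0 0" --pt "0 0 0" --pt "0 0 0" --pt "0 0 0.025" --pt "0 0 0.025" --turn '[0,0,0,0,0,0,0,0]' --hand 0

```text
time: 35.62
tool_pos: [0.5898, -0.0041, 0.0772]
tool_rot: [-0.001, 0.707, 0.707, -0.0]
contact_force: [0.4, 0.2, -0.2]
gripper_width: 0.312
grasp_force: 59.1
```

>>> play_rows --pt "-0.031 0 0" --pt "-0.031 -0.001 0" --pt "-0.0315 0 0" --pt "0 0 0" --pt "0 0 -0.015" --pt "0 0 -0.01" --pt "0 0 -0.004" --pt "0 0 0" --turn '[0,0,0,0,0,0,0,0]'

```text
time: 36.62
tool_pos: [0.4969, -0.005, 0.0476]
tool_rot: [-0.001, 0.707, 0.707, -0.0]
contact_force: [0.1, -0.4, -1.1]
gripper_width: 0.314
grasp_force: 59.2
```

>>> play_rows --pt "0 0 -0.001" --pt "0 0 -0.001" --pt "0 0 -0.001" --pt "0 0 0" --turn '[0,0,0,0]'

```text
time: 37.12
tool_pos: [0.4972, -0.0051, 0.0456]
tool_rot: [0.0, 0.707, 0.707, 0.0]
contact_force: [0.1, -0.2, 0.1]
gripper_width: 0.317
grasp_force: 59.3
```

>>> play_rows --pt "0 0 -0.001" --pt "0 0 -0.0005" --pt "0 0 0" --turn '[0,0,0]'

```text
time: 37.5
tool_pos: [0.4976, -0.0051, 0.0455]
tool_rot: [0.0, 0.707, 0.707, 0.0]
contact_force: [-2.8, 1.1, 8.7]
gripper_width: 0.316
grasp_force: 59.9
```

>>> play_rows --pt "0 0 0" --pt "0 0 0" --pt "0 0 0" --pt "0 0 0.02" --pt "0 0 0.03" --pt "0 0 0.03" --pt "0 0 0" --turn '[0,0,0,0,0,0,0]' --hand 0.06

```text
time: 38.38
tool_pos: [0.4989, -0.0054, 0.1265]
tool_rot: [0.002, 0.707, 0.707, 0.002]
contact_force: [0.4, -0.1, 0.0]
gripper_width: 0.702
grasp_force: 0.0
```

>>> play_rows --pt "0.0215 -0.0305 0" --pt "0.0215 -0.0305 0" --pt "0.0215 -0.0305 0" --pt "0.0215 -0.0305 0" --pt "0 0 -0.03" --pt "0 0 -0.03" --pt "0 0 -0.025" --pt "0 0 -0.012" --turn '[0,0,0,0,0,0,0,0]'

```text
time: 39.38
tool_pos: [0.5807, -0.1264, 0.0232]
tool_rot: [-0.002, 0.707, 0.707, -0.001]
contact_force: [-0.4, 0.4, 0.3]
gripper_width: 0.699
grasp_force: 0.0
```

>>> play_rows --pt "0 0 0" --pt "0 0 0" --pt "0 0 0" --pt "0 0 0" --pt "0 0 0" --pt "0 0 0" --pt "0 0 0.025" --pt "0 0 0.025" --turn '[0,0,0,0,0,0,0,0]' --hand 0

```text
time: 40.38
tool_pos: [0.5823, -0.1269, 0.0766]
tool_rot: [-0.001, 0.707, 0.707, -0.0]
contact_force: [-0.0, 0.4, -0.3]
gripper_width: 0.315
grasp_force: 59.1
```

>>> play_rows --pt "-0.029 0.0045 0" --pt "-0.029 0.0045 0" --pt "-0.028 0.0045 0" --pt "0 0 0" --pt "0 0 -0.015" --pt "0 0 -0.01" --pt "0 0 -0.005" --pt "0 0 0" --turn '[0,0,0,0,0,0,0,0]'

```text
time: 41.38
tool_pos: [0.497, -0.1135, 0.0461]
tool_rot: [-0.0, 0.707, 0.707, -0.0]
contact_force: [-0.6, -0.1, -0.7]
gripper_width: 0.313
grasp_force: 59.2
```

>>> play_rows --pt "0 0 -0.001" --pt "0 0 -0.001" --pt "0 0 -0.001" --pt "0 0 0" --turn '[0,0,0,0]'

```text
time: 41.88
tool_pos: [0.4975, -0.1138, 0.045]
tool_rot: [0.0, 0.707, 0.707, 0.0]
contact_force: [-2.6, -0.0, 5.6]
gripper_width: 0.314
grasp_force: 59.5
```

Release, rise and move clear to the left of the sleeve so that the final picture is unobstructed.

>>> play_rows --pt "0 0 0" --pt "0 0 0" --pt "0 0 0" --pt "0 0 0.02" --pt "0 0 0.03" --pt "0 0 0.04" --pt "0 0 0.05" --pt "0 0 0.04" --turn '[0,0,0,0,0,0,0,0]' --hand 0.06

```text
time: 42.88
tool_pos: [0.4972, -0.1137, 0.2259]
tool_rot: [0.001, 0.707, 0.707, 0.0]
contact_force: [0.2, -0.1, -0.7]
gripper_width: 0.708
grasp_force: 0.0
```

>>> play_rows --pt "0 0.055 0" --pt "0 0.055 0" --pt "0 0.055 0" --pt "0 0.055 0" --pt "0 0.055 0" --pt "0 0.055 0" --pt "0 0.055 0" --pt "0 0.055 0" --turn '[0,0,0,0,0,0,0,0]'

```text
time: 43.88
tool_pos: [0.4967, 0.3282, 0.2236]
tool_rot: [0.0, 0.707, 0.707, -0.0]
contact_force: [0.5, -0.1, 0.2]
gripper_width: 0.71
grasp_force: 0.0
```

Run:
```python
from h import *
a=grab_frame("top")[140:320,180:420]; b=grab_frame("side")[180:310,200:380]
a=cv2.resize(a,(400,300)); b=cv2.resize(b,(400,300))
cv2.imwrite("pics/fin.png",cv2.cvtColor(np.hstack([a,b]),cv2.COLOR_RGB2BGR))
r=trace("top","stick_mid")[0]
print(fitbox(r["region"],.677,.036,-.09,.014,.18,.076,.09))
# expected knob tops of the placed stamps
p=proj("top",[(.497,.108,.07),(.497,-.005,.07),(.497,-.113,.07)]);print(((p-[180,140])*[400/240,300/180]).round())
```

```text
(array([ 0.68  ,  0.0347, -0.0838]), np.float64(0.104))
[[130. 177.]
 [210. 178.]
 [286. 180.]]
```

View pics/fin.png

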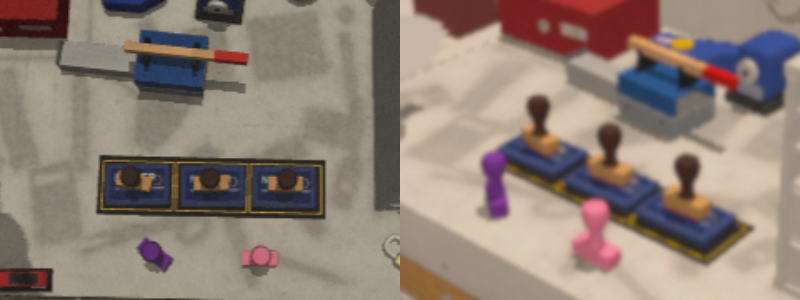

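Run:
```python
from h import *
im=grab_frame("top")
b=((im[...,2].astype(int)-im[...,0])>18).astype(np.uint8); b=cv2.morphologyEx(b,cv2.MORPH_OPEN,np.ones((2,2)))
hsv=cv2.cvtColor(im,cv2.COLOR_RGB2HSV); wood=cv2.inRange(hsv,(8,90,110),(22,255,255))
for x,y in((.497,.108),(.497,-.005),(.497,-.113)):
    u=proj("top",[(x,y,.018)])[0].astype(int); s=np.zeros_like(b); s[u[1]-17:u[1]+17,u[0]-22:u[0]+22]=1
    print(fitbox(b&s,x,y,0,.065,.098,0,.018))
    w=np.nonzero(wood*s); 
    if len(w[0]): q=at_z("top",np.c_[w[1],w[0]],.037); print(" block y",np.percentile(q[:,1],[2,98]).round(3),"x",np.percentile(q[:,0],[2,98]).round(3))
```

```text
(array([0.4968, 0.1057, 0.0177]), np.float64(0.119))
 block y [0.063 0.156] x [0.456 0.528]
(array([ 0.4938, -0.0091,  0.0279]), np.float64(0.118))
 block y [-0.056  0.049] x [0.455 0.528]
(array([ 0.4943, -0.1149,  0.0117]), np.float64(0.127))
 block y [-0.153 -0.058] x [0.455 0.528]
```

```bash
python3 -c "
from plant import *
print(job_done())"
```

```text
the job is handed in; nothing more can be done
None
```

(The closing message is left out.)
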